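Latch a hinged plaster casting mould with its draw latch

ROBOT

A 7-joint arm with a two-finger parallel gripper is mounted at the origin on a cart in front of the work surface, level with it; the furniture and walls round the work are solid. World frame = base frame: x ahead of the robot, y to its left, z up, the work surface at z = 0. Lengths are in m, angles in degrees, forces in N, time in s.
With the tool pointing down it reaches from about 0.4 to 0.925 m from the base axis. Payload 4.1 kg.
Tool frame: the origin (TCP) lies midway between the tips of the shut fingers; the grasp point (between the pads) lies 19 mm behind it; z points along the fingers, y is the line along which they close (so a half turn about z gives the same grasp; the last joint's range is limited). The gripper opens to 85 mm and grips with 20 to 120 N. Pads are 22 mm wide; open, the fingers measure 114 mm over their backs; the gripper's body (76 mm by 85 mm) begins 54 mm behind the grasp point. The pads swing forward as they close: fully open they stand 13 mm farther back than shut.
Start: joints at [59.358, 22.827, 2.584, 88.041, -1.071, 69.15, -2.905], TCP at [0.274, -0.589, 0.231] pointing down, gripper open.
Joint ranges: [-161.44, 161.44], [-28.35, 127.94], [-78.24, 83.42], [0, 140.83], [-78.03, 258.03], [13.02, 114.36], [-168.23, 168.23]. Speed limits (degrees/s): [147.25, 147.25, 180, 180, 180, 180, 180].

INTERFACE

Orientations are given as a 3x3 rotation matrix whose columns are the frame's x, y, z axes.
In Python, from bench import env gives the robot as it stands.
- The arm moves only by the tool play_rows, never from a script. Its argument "commands" is a list of rows, each a list of 3 entries, a list of its own where there are three numbers: the shift along the tool's x, y, z in cm, then the turn, a rotation vector about the tool's x, y, z in degrees, then the opening in per cent of the stroke, from 0 (shut) to 100 (fully open). A call has 1 to 20 rows; each row shifts and turns the commanded pose from where the row before left it, along the tool's axes as they then stand; what a row does not reach is not made up. A row lasts 1/10 s, in which the tool goes at most 50 mm and 8.59 degrees, less where a joint would pass 70% of its speed; a pose out of reach is approached as far as the arm can. A call with a gripper value outside its range is refused whole. The fingers move at their own pace and stop on an object; "force" is the grip in N (left out, the last holds). Time passes only in rows, so rows that do not move let the fingers close. It gives the time, the measured TCP pose, the force, the opening and the grip force at its end, in the units of the state.
- env.sense(): the state, without advancing time (a new reading comes with each control period).
- env.camera(name): name is "side" or "top"; returns a dict with "image" (420x560x3 uint8, red, green, blue), "camera_matrix" (3x3 intrinsics, pixels), "rvec" (rotation vector, rad) and "tvec" (3), from world to camera coordinates, as OpenCV has them. Camera axes: x right, y down, z forward; pixel columns grow to the right and rows downward; lengths in m; the calibration is good to about 2 mm. A picture is of the moment at which its call begins. There is no depth.
- env.finish_job(): hands the job in; it is judged then, once.
Trained networks look in a picture, given as the dict that the camera call returned (one of the last four; its "shot" number tells which), for a name from the list of things; names that differ only in an ending like _2 or _b are one class to them, and where a whole thing is asked for, a point or a joint stands for the part that bears it (a point fixed in the world has none). Each returns a list of dicts, best first, with "p" (0 to 1); they miss things now and then, are a little off and sometimes report something else, mostly with a low value. They report only what shows in the picture. A call takes as long as a camera call.
- env.silhouettes(name, picture): "mask" (420x560 bool, what is visible of it) and "at" ([column, row] in pixels, amid what is visible of it).
The state is a dict: "t": time; "q": joint angles; "qd": joint speeds; "joint_torque": joint torques, N m; "position": TCP position; "ee_rot": TCP orientation; "ft_force": force on the tool from outside, world axes, zero at the start; "wrist_torque": the same for the moment, N m; "finger_gap": finger opening in m; "grip_force": force on a finger pad.
Only numpy, scipy, OpenCV 4.12 (cv2) and the standard library are available. Lean on these libraries where they do the work, as an engineer would, in place of code of your own. Each camera call takes 0.05 s, during which the arm holds its last target. There are 200 camera calls.

TASK

Get the two-part plaster mould ready for pouring: swing its open half fully shut, lift the latch's draw hook over the keeper, feel its bar down into the slot and draw it snug behind the leaning face, then push the red lever over past centre until it lies home on its rest and the mould stays clamped. Work gently, the plaster chips and the latch bends if they are forced, and leave the things around it where they are.

Things in the scene. Friction and masses are not known exactly. Their poses are not given: they have to be found in the camera images.
- casting_mould: fixed part: plywood board 240 x 205 x 15 mm screwed to the bench with the right half of the mould (white plaster in a wooden case 90 mm deep in y, top at z = 105 mm). Origin: under the board's centre, below the parting plane. x runs from the latch end (-x, nearer the robot) to the hinge end, y from the fixed to the swinging half, z up. The latch lies along y on top of the case at x = -75 mm
- front_half: swinging (left) half of the mould, case 193 mm long, 90 mm deep in y, top at z = 105 mm. Origin: on its upright hinge axis, at x = 100, y = 0, z = 0 mm of casting_mould. Shut, its axes are parallel to casting_mould's; open (starts 0.22 to 0.40 rad) it is turned clockwise seen from above, its latch end out to +y. A stiff hinge (2 N at the latch end) keeps it where it is left; shut is a rigid stop
- push_spot (a point): point on the outer (+y) face of the swinging half, on the latch line, 25 mm below its top: push here square to the face (-y of front_half) to shut it. When shut it lies at x = -75, y = 90, z = 80 mm in casting_mould. Axes as front_half
- keeper_seat (a point): on the steel keeper (17 mm wide) on the swinging half: centre of the hook's cross bar when seated on a ledge 16 mm above the case top; shut at x = -75, y = 38, z = 121 mm in casting_mould. The keeper's face, 4 mm thick on the -y side, leans 20 degrees to +y, top 12 mm above. A rear guard (y +9 to +13 mm, top 4.5 mm above) closes the slot: let the bar down 5 to 6.5 mm past (+y of) the seat, draw it back under the lean. Axes as front_half
- latch_pivot (a point): axis of the latch lever on the fixed half, parallel to x, at x = -75, y = -30, z = 123 mm in casting_mould (18 mm above the case top). Axes as casting_mould
- latch_lever (a joint): red lever's angle, rad: 0 closed, flat to -y, home on a rubber rest (about 1 mm per 10 N at the grip); pi/2 upright; more leans to the keeper (stop 2.4). Starts 1.5 to 1.8, stays where left. With the hook seated and drawn snug it stands at 0.9 to 1.9; from there the sprung hook resists: 4 to 15 N at the grip, most near 0.9 rad. Centre is at 0.17 rad; beyond it the lever pulls itself home
- lever_grip (a point): middle of the upper face (towards the keeper when upright, up when closed) of the red grip, 42 mm from the pivot. The grip is 22 mm wide (x), 7 mm thick, ends 54 mm from the pivot. Axes: closed as casting_mould; opening turns them about -x. The draw link's pin is on the lever 15.8 mm from the pivot towards the grip and 2.2 mm below the grip's middle plane
- draw_link: steel link, 27 mm wide, turning on the lever's pin (its origin); y runs along it to the hook, z to the knob's side. It stays where left: if the hook is not drawn snug behind the keeper, the link rises off with the lever. The hook's cross bar (4.4 mm thick, 22 mm long) is screwed in 68.5 to 80.5 mm from the pin, as the last user set it (28.5 +-6 mm past the knob's centre), and sprung, 5 N per mm
- pull_knob (a point): centre of the black ball knob, 13 mm across, rubbery, that stands up from the draw link: 46 mm along the link from the pin (y) and 18 mm above its middle plane (z). Take it from above across the link's width (casting_mould's x); it swivels freely between the fingers. Dragging it against the stiff pivots takes a steady 3 to 5 N; once the bar bears on the keeper the pull climbs. Axes as draw_link
- bowl_stack: stack of four bisque saucers behind the mould, 93 mm wide, 73 mm high, loose: leave it
- tall_bowl_stack: taller stack of bisque saucers behind the mould, 94 mm wide, 100 mm high, loose: leave it
- wood_stamp: small turned wooden stamp, 29 mm wide, 58 mm high, standing right of the mould, loose: leave it
- tape: roll of pale paper tape, 64 mm wide, 19 mm high, lying right of the mould, loose: leave it
- glaze_jar: jar of red-brown glaze with a pale lid, 58 mm wide, 74 mm high, behind the mould, loose: leave it

How it is judged:
By the outcome, as a careful person would: the job done as asked, in the order asked, and still so for the second after the job is handed in, with the robot touching nothing.
It also fails if it takes over 69 s, if anything falls off the work surface, if the arm or the gripper's body presses on something with over 40 N, if the wrist force passes 120 N, or if a joint passes its speed limit or range.

## Working session

There is one attempt and no reset: what is moved stays moved. The work goes in short steps, Python scripts to look and compute and a tool call to move; the robot and the scene stay as the last step left them, time stands still between calls to the robot, and variables do not carry over. Pictures are saved under pics/ and viewed, at most 10 in all, crops included, and the job is handed in when it is done.

Besides the shell and the picture viewer there is one more tool, called after "Emit:" as name(argument=value, ...), one argument or row to a line, values as JSON. play_rows: Moves the arm, as the interface text tells. Its arguments: {"type":"object","properties":{"commands":{"type":"array"},"force":{"type":"number"}},"required":["commands"]}

```bash
ls; mkdir -p pics
cat > h.py <<'E'
import numpy as np, cv2
from bench import env
def cams():
    out={}
    for n in ("side","top"): out[n]=env.camera(n)
    return out
def P(c):
    R=cv2.Rodrigues(np.array(c["rvec"],float))[0]; t=np.array(c["tvec"],float).reshape(3)
    return np.array(c["camera_matrix"],float),R,t
def proj(c,p):
    K,R,t=P(c); q=K@(R@np.array(p,float)+t); return q[:2]/q[2]
def ray(c,px):
    K,R,t=P(c); d=R.T@np.linalg.inv(K)@np.array([px[0],px[1],1.]); o=-R.T@t; return o,d/np.linalg.norm(d)
def atz(c,px,z):
    o,d=ray(c,px); return o+d*(z-o[2])/d[2]
def tri(c1,p1,c2,p2):
    A=np.zeros((3,3));b=np.zeros(3);o_=[]
    for c,p in((c1,p1),(c2,p2)):
        o,d=ray(c,p);M=np.eye(3)-np.outer(d,d);A+=M;b+=M@o;o_.append((o,d))
    x=np.linalg.solve(A,b); return x,[np.linalg.norm((np.eye(3)-np.outer(d,d))@(x-o)) for o,d in o_]
E
python3 - <<'E'
from h import *
np.set_printoptions(precision=4,suppress=True)
C=cams()
s=env.sense(); print(s["t"],s["position"],s["ee_rot"],s["finger_gap"])
for n,c in C.items():
    cv2.imwrite(f"pics/{n}0.png",cv2.cvtColor(c["image"],cv2.COLOR_RGB2BGR))
    K,R,t=P(c); print(n,K[0,0],-R.T@t,R[2])
    for k in ["casting_mould","front_half","push_spot","keeper_seat","latch_pivot","latch_lever","lever_grip","draw_link","pull_knob"]:
        r=env.silhouettes(k,c); print(k,[(round(x["p"],2),np.round(x["at"],1),int(x["mask"].sum())) for x in r[:2]])
E
```

```text
pics
0.1 [ 0.2742 -0.5887  0.2304] [[ 0.9065  0.4222 -0.0009]
 [ 0.4222 -0.9065  0.0015]
 [-0.0001 -0.0017 -1.    ]] 0.08530348969238512
side 517.2192973116521 [ 0.5387 -1.0307  0.8267] [ 0.0086  0.7661 -0.6426]
casting_mould [(0.9, array([259.4, 206.3]), 9560)]
front_half [(0.73, array([267.8, 176. ]), 3112), (0.3, array([219.5, 168.8]), 289)]
push_spot [(0.91, array([268. , 176.1]), 2993)]
keeper_seat [(0.74, array([268.1, 177.9]), 2911)]
latch_pivot [(0.92, array([254.2, 205.2]), 9160)]
latch_lever [(0.67, array([267.3, 179.9]), 3100), (0.65, array([219.5, 168.2]), 394)]
lever_grip [(0.77, array([219.1, 167.8]), 346)]
draw_link [(0.55, array([221.8, 159.4]), 129)]
pull_knob [(0.42, array([218.7, 159.4]), 174)]
top 535.446459344367 [ 0.3979 -0.1431  1.2977] [ 0.1495 -0.0166 -0.9886]
casting_mould [(0.97, array([250.7, 232.9]), 9990), (0.72, array([240.7, 133.1]), 1449)]
front_half [(0.58, array([223.1, 217.2]), 3715)]
push_spot [(0.77, array([221.6, 219.2]), 3908)]
keeper_seat [(0.87, array([222.9, 214.5]), 3806)]
latch_pivot [(0.82, array([246.8, 233.7]), 9956)]
latch_lever [(0.69, array([243.8, 261.3]), 268)]
lever_grip [(0.66, array([243.2, 265.4]), 236)]
draw_link [(0.55, array([237.3, 261.5]), 189)]
pull_knob [(0.65, array([239.8, 259. ]), 90), (0.47, array([278.2, 134.1]), 603)]
```

Run:
```python
import cv2,numpy as np
a=cv2.imread("pics/side0.png")[90:290,150:350]; b=cv2.imread("pics/top0.png")[130:330,150:350]
o=np.hstack([cv2.resize(x,(400,400),interpolation=cv2.INTER_CUBIC) for x in (a,b)])
cv2.imwrite("pics/c0.png",o)
f=np.hstack([cv2.resize(cv2.imread(f"pics/{n}0.png"),(400,300)) for n in("side","top")])
cv2.imwrite("pics/f0.png",f)
```

```text
(no output)
```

View pics/c0.png

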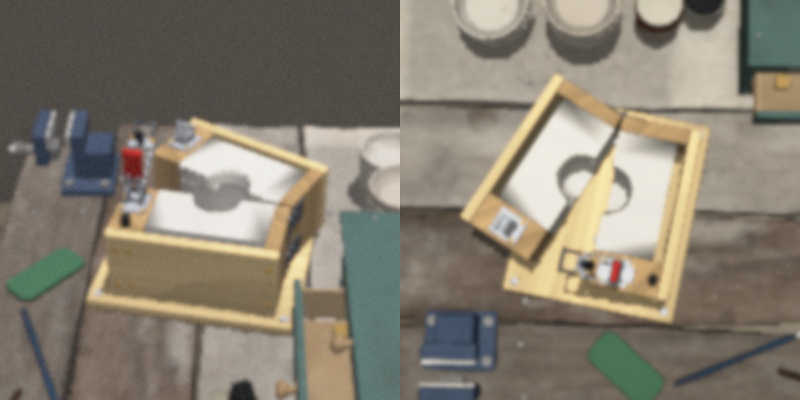

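View pics/f0.png

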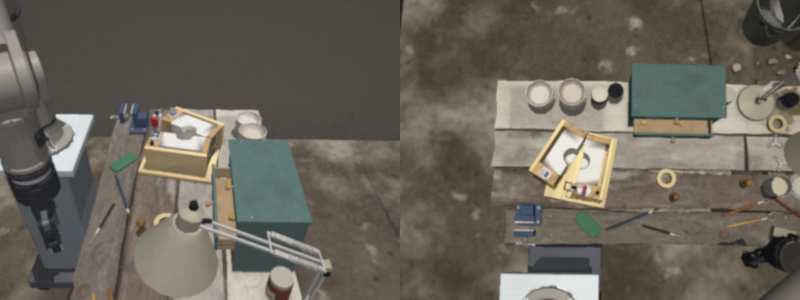

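```bash
cat > m.py <<'E'
from h import *
from scipy.optimize import least_squares
def Rz(a): c,s=np.cos(a),np.sin(a); return np.array([[c,-s,0],[s,c,0],[0,0,1.]])
def M(pose,p): return Rz(pose[2])@np.array(p,float)+np.array([pose[0],pose[1],0])
def F(pose,ph,p): return M(pose,Rz(-ph)@np.array(p,float)+np.array([.1,0,0]))
def lev(pose,th,r,h):  # point on lever: r along, h above mid plane
    # closed: along -y, normal +z ; opening turns about -x: -y -> +z
    a=np.array([0,-np.cos(th),np.sin(th)]); n=np.array([0,np.sin(th),np.cos(th)])
    return M(pose,np.array([-.075,-.03,.123])+a*r+n*h)
def link(pose,th,al,y,z):  # al: link elevation angle from +y of mould
    a=np.array([0,-np.cos(th),np.sin(th)]); n=np.array([0,np.sin(th),np.cos(th)])
    p=np.array([-.075,-.03,.123])+a*.0158-n*.0022
    return M(pose,p+y*np.array([0,np.cos(al),np.sin(al)])+z*np.array([0,-np.sin(al),np.cos(al)]))
E
python3 - <<'E'
from m import *
np.set_printoptions(precision=4,suppress=True)
C=cams(); T,S=C["top"],C["side"]
obs=[(T,0,(-.12,.1025,.015),(201.5,272.5)),(T,0,(-.12,-.1025,.015),(287,290.5)),
(T,1,(0,.09,.105),(229,168)),(T,1,(-.193,.09,.105),(181,237.5)),(T,1,(-.193,0,.105),(213.5,261)),
(S,0,(-.12,-.1025,.015),(194,240)),(S,0,(.12,-.1025,.015),(298,254)),(S,0,(-.093,-.09,.105),(203.5,207.5)),(S,1,(0,.09,.105),(313.5,174)),(S,1,(-.193,.09,.105),(246.5,150))]
def g(v): return np.concatenate([proj(c,(F(v[:3],v[3],p) if k else M(v[:3],p)))-u for c,k,p,u in obs])
r=least_squares(g,[.5,0,-.2,.3],loss="soft_l1"); print(r.x); print(g(r.x).reshape(-1,2))
np.save("fit.npy",r.x); v=r.x
for n in C:
    im=C[n]["image"].astype(int); h=np.full(im.shape[:2],False)
    x0,y0,x1,y1=(190,145,320,260) if n=="side" else (175,160,310,300)
    red=(im[...,0]>120)&(im[...,1]<70)&(im[...,2]<70); red[:y0]=0;red[y1:]=0;red[:,:x0]=0;red[:,x1:]=0
    yy,xx=np.nonzero(red); print(n,"red",xx.mean(),yy.mean(),len(xx),xx.min(),xx.max(),yy.min(),yy.max())
s=3.4
out=[]
for n,(x0,y0,w,hh) in (("top",(180,160,130,140)),("side",(190,130,105,140))):
    im=cv2.cvtColor(C[n]["image"],cv2.COLOR_RGB2BGR)[y0:y0+hh,x0:x0+w]
    im=cv2.resize(im,None,fx=s,fy=s,interpolation=cv2.INTER_CUBIC)
    def L(ps,col):
        q=[((proj(C[n],p)-[x0,y0]+.5)*s).astype(int) for p in ps]; cv2.polylines(im,[np.array(q)],True,col,1)
    L([M(v,p) for p in [(-.12,-.1025,.015),(.12,-.1025,.015),(.12,.1025,.015),(-.12,.1025,.015)]],(255,0,0))
    L([M(v,p) for p in [(-.093,-.09,.105),(.1,-.09,.105),(.1,0,.105),(-.093,0,.105)]],(0,255,0))
    L([F(v,v[3],p) for p in [(-.193,.0,.105),(0,0,.105),(0,.09,.105),(-.193,.09,.105)]],(255,0,255))
    out.append(im)
cv2.imwrite("pics/o1.png",np.hstack(out))
E
```

```text
[ 0.5008 -0.0951 -0.1732  0.3586]
[[ 0.4903  1.217 ]
 [ 0.1349 -0.1359]
 [-0.8063 -3.0012]
 [ 0.5304  0.0697]
 [ 2.3093 -2.0895]
 [-1.3017 -0.4676]
 [-0.7398 -0.2249]
 [-0.6469 -0.374 ]
 [ 1.3431 -1.2927]
 [ 0.0091 -1.1471]]
side red 215.96969696969697 166.84848484848484 33 211 220 165 170
top red 257.54545454545456 265.6363636363636 22 256 259 262 270
```

View pics/o1.png

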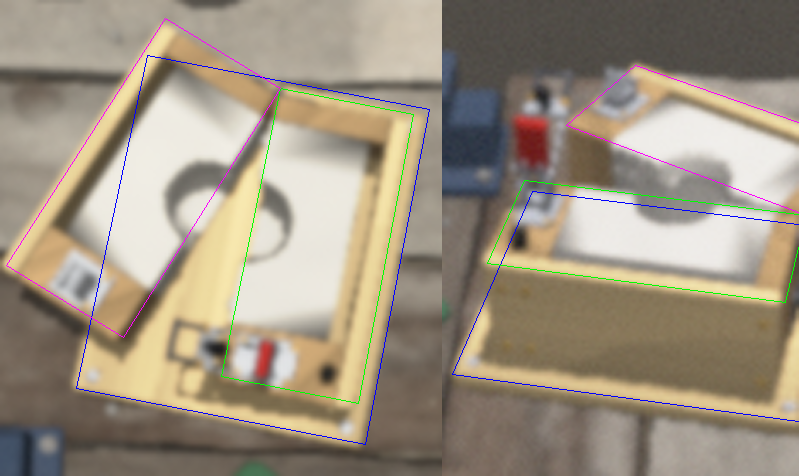

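Run:
```python
from m import *
np.set_printoptions(precision=4,suppress=True)
C=cams(); T,S=C["top"],C["side"]
t=lambda x,y:(x/3.4+179.5,y/3.4+159.5)
s_=lambda x,y:((x-442)/3.4+189.5,y/3.4+129.5)
obs=[(T,0,(-.12,.1025,.015),t(79,388)),(T,0,(-.12,-.1025,.015),t(362,441)),
(T,2,(-.0,-.09,.105),t(358,405)),(T,2,(.193,-.09,.105),t(418,106)),
(T,1,(0,.09,.105),t(170,28)),(T,1,(-.193,.09,.105),t(7,267)),(T,1,(-.193,0,.105),t(127,347)),
(S,0,(-.12,-.1025,.015),s_(456,374)),(S,0,(.12,-.1025,.015),(298,254)),(S,2,(0,-.09,.105),s_(488,263)),(S,2,(.193,-.09,.105),s_(786,301)),(S,1,(0,.09,.105),(313.5,174)),(S,1,(-.193,.09,.105),s_(640,66)),(S,1,(-.193,0,.105),s_(572,134))]
def pt(v,k,p):
    p=np.array(p)
    if k==1: return F(v[:3],v[3],p+[v[4],0,0])
    if k==2: return M(v[:3],p+[v[5],0,0])
    return M(v[:3],p)
def g(v): return np.concatenate([proj(c,pt(v,k,p))-u for c,k,p,u in obs])
r=least_squares(g,[.5,-.1,-.17,.35,0,-.093],loss="soft_l1"); v=r.x; print(v); print(g(v).reshape(-1,2))
np.save("fit.npy",v)
k,e=tri(T,t(212,345),S,s_(541,93)); print("knob",k,e,"mould",Rz(-v[2])@(k-[v[0],v[1],0]))
k,e=tri(T,t(265,358),S,s_(530,143)); print("grip",k,e,"mould",Rz(-v[2])@(k-[v[0],v[1],0]))
for n,p in (("pivot",M(v,(-.075,-.03,.123))),("push",F(v,v[3],(-.175,.09,.08))),("keeper",F(v,v[3],(-.175,.038,.121))),("keepershut",M(v,(-.075,.038,.121))),("pushshut",M(v,(-.075,.09,.08)))):
    print(n,p,"T",(proj(T,p)-179.5+[0,20])*3.4,"S",(proj(S,p)-[189.5,129.5])*3.4+[442,0])
```

```text
[ 0.5025 -0.0965 -0.1815  0.3472 -0.0025 -0.0936]
[[-0.4702 -1.0538]
 [ 1.2726  0.7161]
 [ 0.2662 -0.7271]
 [-0.4906  2.3569]
 [-0.9771 -2.3532]
 [ 0.5261  0.0773]
 [-0.4155 -2.2123]
 [-0.4775  0.1106]
 [-0.4003  0.4846]
 [ 0.0488  0.3865]
 [ 0.1285  0.9309]
 [ 0.9957 -1.1056]
 [-1.7122  0.2164]
 [-2.0643 -2.0992]]
knob [ 0.4258 -0.0765  0.1751] [np.float64(0.0018524170588790593), np.float64(0.001852417058878968)] mould [-0.0791  0.0058  0.1751]
grip [ 0.4196 -0.1084  0.1578] [np.float64(0.0010329343252232094), np.float64(0.0010329343252231317)] mould [-0.0793 -0.0267  0.1578]
pivot [ 0.4233 -0.1124  0.123 ] T [273.3014 355.0683] S [539.6427 189.5865]
push [0.4951 0.0515 0.08  ] T [ 31.9055 243.6082] S [658.0327 103.0231]
keeper [0.4689 0.0066 0.121 ] T [ 90.0842 280.37  ] S [618.3583  90.7782]
keepershut [ 0.4356 -0.0455  0.121 ] T [169.4945 333.9605] S [565.9556 132.947 ]
pushshut [0.445  0.0056 0.08  ] T [ 97.8626 320.4128] S [586.5977 138.1515]
```

Emit:
play_rows(
  commands=[
    [[0,0,-3.5],[0,0,0],0],
    [[0,0,-3.5],[0,0,0],0],
    [[2.8,-2.85,0],[0,0,0],0],
    [[2.8,-2.85,0],[0,0,0],0],
    [[2.8,-2.85,0],[0,0,0],0],
    [[2.8,-2.85,0],[0,0,0],0],
    [[2.8,-2.85,0],[0,0,0],0],
    [[2.8,-2.85,0],[0,0,0],0],
    [[2.8,-2.85,0],[0,0,0],0],
    [[2.8,-2.85,0],[0,0,0],0],
    [[2.8,-2.85,0],[0,0,0],0],
    [[2.8,-2.85,0],[0,0,0],0],
    [[2.8,-2.85,0],[0,0,0],0],
    [[2.8,-2.85,0],[0,0,0],0],
    [[2.8,-2.85,0],[0,0,0],0],
    [[2.8,-2.85,0],[0,0,0],0],
    [[2.8,-2.85,0],[0,0,0],0],
    [[2.8,-2.85,0],[0,0,0],0],
    [[2.8,-2.85,0],[0,0,0],0],
    [[2.5,-2.8,0],[0,0,0],0],
  ],
  force=30,
)

```text
t: 3.2
position: [0.5127, 0.0885, 0.3015]
ee_rot: [[0.906, 0.422, 0.001], [0.422, -0.906, 0.0], [0.001, 0.0, -1.0]]
ft_force: [0.2, -0.3, 0.4]
finger_gap: -0.0002
grip_force: 0.0
```

Emit:
play_rows(
  commands=[
    [[0,0,3],[0,0,-7],0],
    [[0,0,4],[0,0,-7],0],
    [[0,0,4],[0,0,-7],0],
    [[0,0,4],[0,0,-7],0],
    [[0,0,4],[0,0,-7],0],
    [[0,0,2.5],[0,0,0],0],
    [[0,0,1],[0,0,0],0],
    [[0,0,0],[0,0,0],0],
  ],
)

```text
t: 4.0
position: [0.5115, 0.0866, 0.0754]
ee_rot: [[0.501, 0.866, -0.002], [0.866, -0.501, -0.0], [-0.001, -0.002, -1.0]]
ft_force: [-1.2, 0.2, -0.0]
finger_gap: -0.0
grip_force: 0.0
```

Run:
```python
from m import *
C=cams()
o=[]
for n,(x0,y0,w,h) in (("top",(160,150,130,140)),("side",(190,120,130,140))):
    im=cv2.cvtColor(C[n]["image"],cv2.COLOR_RGB2BGR)[y0:y0+h,x0:x0+w]; o.append(cv2.resize(im,None,fx=3,fy=3,interpolation=cv2.INTER_CUBIC))
cv2.imwrite("pics/p1.png",np.hstack(o))
s=env.sense();print(s["position"],s["ee_rot"])
```

```text
[0.51340649 0.08718899 0.07755976] [[ 5.00539974e-01  8.65710114e-01  2.39434773e-03]
 [ 8.65712228e-01 -5.00541967e-01  2.78639674e-04]
 [ 1.43969271e-03  1.93334582e-03 -9.99997095e-01]]
```

View pics/p1.png

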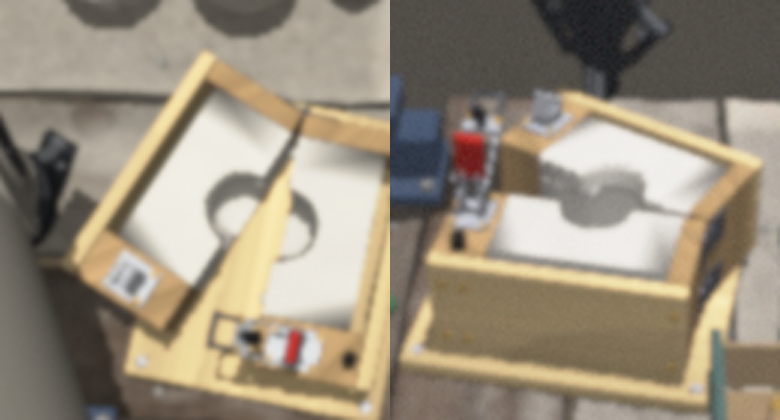

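Emit:
play_rows(
  commands=[
    [[-0.8,0,0],[0,0,0],0],
    [[-0.8,0,0],[0,0,0],0],
    [[-0.6,0,0],[0,0,0],0],
    [[-0.3,0,0],[0,0,0],0],
    [[-0.3,0,0],[0,0,0],0],
    [[-0.2,0,0],[0,0,0],0],
    [[-0.2,0,0],[0,0,0],0],
  ],
)

```text
t: 4.8
position: [0.496, 0.0601, 0.0764]
ee_rot: [[0.5, 0.866, 0.0], [0.866, -0.5, 0.001], [0.001, -0.0, -1.0]]
ft_force: [-0.8, 4.7, 0.1]
finger_gap: 0.0002
grip_force: 1.9
```

Emit:
play_rows(
  commands=[
    [[-0.3,-0.18,0],[0,0,-1],0],
    [[-0.3,-0.18,0],[0,0,-1],0],
    [[-0.3,-0.18,0],[0,0,-1],0],
    [[-0.3,-0.18,0],[0,0,-1],0],
    [[-0.3,-0.18,0],[0,0,-1],0],
    [[-0.3,-0.18,0],[0,0,-1],0],
    [[-0.3,-0.18,0],[0,0,-1],0],
    [[-0.3,-0.18,0],[0,0,-1],0],
  ],
)

```text
t: 5.6
position: [0.4725, 0.0436, 0.0763]
ee_rot: [[0.374, 0.927, 0.0], [0.927, -0.374, -0.0], [-0.0, 0.0, -1.0]]
ft_force: [-0.2, 2.8, 1.3]
finger_gap: -0.0
grip_force: 1.5
```

Emit:
play_rows(
  commands=[
    [[-0.3,-0.18,0],[0,0,-1],0],
    [[-0.3,-0.18,0],[0,0,-1],0],
    [[-0.3,-0.18,0],[0,0,-1],0],
    [[-0.3,-0.18,0],[0,0,-1],0],
    [[-0.3,-0.18,0],[0,0,-1],0],
    [[-0.3,-0.18,0],[0,0,-1],0],
    [[-0.3,-0.18,0],[0,0,-1],0],
    [[-0.15,-0.09,0],[0,0,-0.5],0],
    [[-0.15,-0.09,0],[0,0,-0.5],0],
    [[-0.1,-0.06,0],[0,0,-0.3],0],
  ],
)

```text
t: 6.6
position: [0.4505, 0.025, 0.0763]
ee_rot: [[0.237, 0.972, 0.0], [0.972, -0.237, -0.0], [-0.0, 0.0, -1.0]]
ft_force: [1.9, 2.0, -0.4]
finger_gap: 0.0002
grip_force: 0.7
```

Emit:
play_rows(
  commands=[
    [[-0.1,-0.06,0],[0,0,-0.33],0],
    [[-0.1,-0.06,0],[0,0,-0.33],0],
    [[-0.1,-0.06,0],[0,0,-0.33],0],
  ],
)

```text
t: 6.9
position: [0.4481, 0.0226, 0.0763]
ee_rot: [[0.22, 0.976, 0.0], [0.976, -0.22, 0.0], [0.0, 0.0, -1.0]]
ft_force: [1.7, 0.6, 0.2]
finger_gap: 0.0001
grip_force: 0.7
```

Emit:
play_rows(
  commands=[
    [[-0.1,-0.06,0],[0,0,-0.33],0],
    [[-0.1,-0.06,0],[0,0,-0.33],0],
  ],
)

```text
t: 7.1
position: [0.4464, 0.0209, 0.0763]
ee_rot: [[0.209, 0.978, 0.0], [0.978, -0.209, -0.0], [-0.0, 0.0, -1.0]]
ft_force: [1.4, 0.0, 0.2]
finger_gap: 0.0003
grip_force: 0.7
```

Emit:
play_rows(
  commands=[
    [[-0.1,-0.06,0],[0,0,-0.33],0],
    [[-0.1,-0.06,0],[0,0,-0.33],0],
  ],
)

```text
t: 7.3
position: [0.4449, 0.0191, 0.0763]
ee_rot: [[0.197, 0.98, 0.0], [0.98, -0.197, -0.0], [-0.0, 0.0, -1.0]]
ft_force: [1.6, 0.9, 1.5]
finger_gap: -0.0002
grip_force: 0.7
```

Emit:
play_rows(
  commands=[
    [[-0.1,-0.05,0],[0,0,-0.33],0],
  ],
)

```text
t: 7.4
position: [0.4445, 0.0187, 0.0764]
ee_rot: [[0.192, 0.981, 0.001], [0.981, -0.192, 0.001], [0.001, 0.001, -1.0]]
ft_force: [2.6, 3.7, -2.8]
finger_gap: 0.0001
grip_force: 1.9
```

Emit:
play_rows(
  commands=[
    [[-0.1,-0.05,0],[0,0,-0.33],0],
  ],
)

```text
t: 7.5
position: [0.4444, 0.0187, 0.0764]
ee_rot: [[0.186, 0.983, 0.002], [0.983, -0.186, 0.002], [0.003, 0.002, -1.0]]
ft_force: [3.9, 5.8, -3.8]
finger_gap: -0.0001
grip_force: 3.2
```

Emit:
play_rows(
  commands=[
    [[-0.1,0,0],[0,0,0],0],
    [[0.3,0,0],[0,0,0],0],
    [[1,0,0],[0,0,0],0],
    [[3,0,0],[0,0,0],0],
    [[4,0,-2],[0,0,0],100],
    [[0,0,-4],[0,0,0],100],
    [[0,0,-4],[0,0,0],100],
    [[0,0,-4],[0,0,0],100],
    [[0,0,-3],[0,0,0],100],
    [[0,0,0],[0,0,0],100],
  ],
)

```text
t: 8.5
position: [0.461, 0.0989, 0.2504]
ee_rot: [[0.187, 0.982, 0.008], [0.982, -0.187, -0.0], [0.001, 0.007, -1.0]]
ft_force: [1.0, -0.1, -0.3]
finger_gap: 0.0847
grip_force: 0.0
```

Run:
```python
from m import *
np.set_printoptions(precision=4,suppress=True)
C=cams(); v=np.load("fit.npy")[:3]; v[0]-=.003; v[1]+=.0005; np.save("pose.npy",v)
for n,c in C.items():
    for k in ["pull_knob","lever_grip","front_half","draw_link"]:
        r=env.silhouettes(k,c); print(n,k,[(round(x["p"],2),np.round(x["at"],1)) for x in r[:2]])
o=[]
for n,(x0,y0,w,h) in (("top",(195,215,115,90)),("side",(190,140,100,80))):
    im=cv2.cvtColor(C[n]["image"],cv2.COLOR_RGB2BGR)[y0:y0+h,x0:x0+w]; s=800/w if n=="top" else 800/w; s=4 if n=="side" else 3.478
    im=cv2.resize(im,None,fx=s,fy=s,interpolation=cv2.INTER_CUBIC)
    for p in [(-.075,-.03,.123),(-.075,.0058,.175),(-.075,.038,.121),(-.093,-.09,.105),(-.093,.09,.105),(-.093,0,.105)]:
        q=((proj(C[n],M(v,p))-[x0,y0]+.5)*s).astype(int); cv2.circle(im,tuple(int(a) for a in q),2,(0,255,0),-1)
    o.append(cv2.copyMakeBorder(im,0,330-im.shape[0],0,0,cv2.BORDER_CONSTANT))
cv2.imwrite("pics/p2.png",np.hstack(o))
s=env.sense();print(s["t"],s["position"],s["ft_force"],s["finger_gap"])
```

```text
side pull_knob [(0.7, array([219.1, 157.5]))]
side lever_grip [(0.59, array([220.9, 166.6]))]
side front_half [(0.94, array([259.5, 180.1])), (0.28, array([218.3, 155.2]))]
side draw_link [(0.46, array([220.5, 159. ]))]
top pull_knob [(0.63, array([238.1, 260.5]))]
top lever_grip [(0.76, array([242.1, 263.7]))]
top front_half [(0.66, array([235. , 223.6]))]
top draw_link [(0.76, array([237.5, 262.5]))]
9.0 [0.4585 0.0979 0.2456] [-0.8232 -0.1757  0.2702] 0.08556932323944719
```

View pics/p2.png

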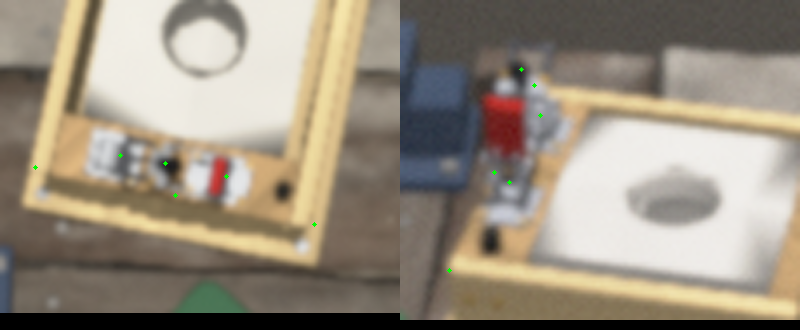

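Run:
```python
from m import *
np.set_printoptions(precision=4,suppress=True)
C=cams(); T,S=C["top"],C["side"]; v=np.load("pose.npy"); th=1.66
def dark(c,x0,y0,x1,y1):
    g=cv2.GaussianBlur(cv2.cvtColor(c["image"],cv2.COLOR_RGB2GRAY),(0,0),1).astype(float)[y0:y1,x0:x1]
    w=np.clip(g.min()+30-g,0,None); yy,xx=np.mgrid[y0:y1,x0:x1]; return (w*xx).sum()/w.sum(),(w*yy).sum()/w.sum(),g.min()
a=dark(T,237,256,250,268); b=dark(S,213,150,226,163); print(a,b)
k,e=tri(T,a[:2],S,b[:2]); print("knob",k,e,"mould",Rz(-v[2])@(k-[v[0],v[1],0]))
r=env.silhouettes("draw_link",T)
if r:
    yy,xx=np.nonzero(r[0]["mask"]); q=np.array([Rz(-v[2])@(atz(T,(x,y),.15)-[v[0],v[1],0]) for x,y in zip(xx,yy)]); print("link mask at z=.15", q.min(0),q.max(0))
t0=cv2.imread("pics/top0.png")
o=[]
for im,dots in ((t0,0),(cv2.cvtColor(T["image"],cv2.COLOR_RGB2BGR),1)):
    x0,y0,w=215,240,50; s=8
    z=cv2.resize(im[y0:y0+w,x0:x0+w],None,fx=s,fy=s,interpolation=cv2.INTER_CUBIC)
    for y in (.0685,.0745,.0805):
        for x in (-.011,.011):
            p=link(v,th,.40,y,0)+Rz(v[2])@[x,0,0]; q=((proj(T,p)-[x0,y0]+.5)*s).astype(int); cv2.circle(z,tuple(map(int,q)),2,(0,255,0),-1)
    o.append(z)
cv2.imwrite("pics/p3.png",np.hstack(o))
```

```text
(np.float64(243.67226890756302), np.float64(262.47899159663865), np.float64(46.0)) (np.float64(218.65269461077844), np.float64(155.4011976047904), np.float64(57.0))
knob [ 0.4245 -0.0804  0.1814] [np.float64(0.00012509308882098586), np.float64(0.00012509308882100936)] mould [-0.0765  0.0018  0.1814]
link mask at z=.15 [-0.0896 -0.0035  0.15  ] [-0.0627  0.0336  0.15  ]
```

View pics/p3.png

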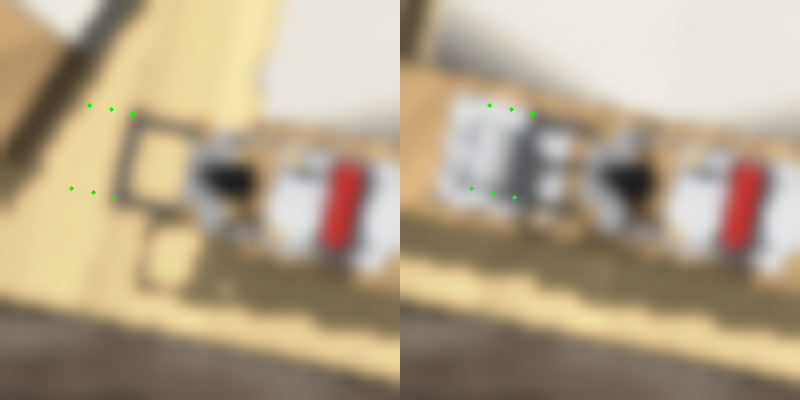

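Run:
```python
from m import *
np.set_printoptions(precision=4,suppress=True)
C=cams(); T,S=C["top"],C["side"]; v0=np.load("pose.npy")
px=lambda x,y:np.array((215+x/8-.5,240+y/8-.5))
def pts(u):
    th,al,L,dx,dy,dz=u; v=v0+[dx,dy,0]; d=np.array([0,0,dz])
    return [(T,link(v,th,al,.046,.018)+d,px(232,180)),(S,link(v,th,al,.046,.018)+d,np.array((218.9,156.2))),
    (T,lev(v,th,.052,0)+d,px(344,205)),(S,lev(v,th,.042,.0035)+d,np.array((215.6,170.5))),
    (T,link(v,th,al,L,0)+d,px(128,160)),(T,link(v,th,al,L,0)+d,px(128,160))]
def g(u): return np.concatenate([np.concatenate([proj(c,p)-q for c,p,q in pts(u)]),(u[3:6])/.002,[0]])
r=least_squares(g,[1.65,.4,.0745,0,0,0]); u=r.x; print(u); print(g(u)[:12].reshape(-1,2)); print("sd",np.sqrt(np.diag(np.linalg.inv(r.jac.T@r.jac))))
v=v0+[u[3],u[4],0]; np.save("pose2.npy",np.r_[v,u[5]]); th,al,L=u[:3]
d=np.array([0,0,u[5]])
print("knob world",link(v,th,al,.046,.018)+d,"bar in mould",Rz(-v[2])@(link(v,th,al,L,0)-[v[0],v[1],0]), "pose",v)
print("px of keeper seat shut T",((proj(T,M(v,(-.075,.038,.121)))-[215,240]+.5)*8))
```

```text
[ 1.5948  0.4645  0.0691 -0.0008  0.0009 -0.0004]
[[ 0.3066  0.192 ]
 [ 0.1303  1.5539]
 [ 0.4503 -0.0455]
 [ 0.4753 -1.936 ]
 [-0.0037  0.0175]
 [-0.0037  0.0175]]
sd [0.0541 0.0671 0.0023 0.0009 0.0019 0.0015]
knob world [ 0.4252 -0.0803  0.1751] bar in mould [-0.075   0.03    0.1698] pose [ 0.4987 -0.0951 -0.1815]
px of keeper seat shut T [113.2727 159.6632]
```

Emit:
play_rows(
  commands=[
    [[-3,0,0],[0,0,0],50],
    [[-4,0,0],[0,0,0],50],
    [[-4,0,0],[0,0,0],50],
    [[-4,0,0],[0,0,0],50],
    [[-3.1,0.06,0],[0,0,0],50],
    [[0,0,1.5],[0,0,0],50],
    [[0,0,2],[0,0,0],50],
    [[0,0,2],[0,0,0],50],
    [[0,0,1.2],[0,0,0],50],
    [[0,0,0.8],[0,0,0],50],
    [[0,0,0.2],[0,0,0],50],
    [[0,0,0],[0,0,0],50],
  ],
)

```text
t: 10.45
position: [0.426, -0.0799, 0.1695]
ee_rot: [[0.186, 0.982, 0.0], [0.982, -0.186, -0.0], [-0.0, 0.0, -1.0]]
ft_force: [-0.1, -0.3, 0.9]
finger_gap: 0.0423
grip_force: 0.0
```

Run:
```python
from m import *
np.set_printoptions(precision=4,suppress=True)
C=cams()
s=env.sense();print(s["t"],s["position"],s["ft_force"],s["finger_gap"])
p4=np.load("pose2.npy")
o=[]
for n,(x0,y0,w,h) in (("top",(210,225,60,60)),("side",(190,130,60,60))):
    im=cv2.cvtColor(C[n]["image"],cv2.COLOR_RGB2BGR)[y0:y0+h,x0:x0+w]
    im=cv2.resize(im,None,fx=6.6,fy=6.6,interpolation=cv2.INTER_CUBIC)
    q=((proj(C[n],s["position"]+np.array([0,0,.009]))-[x0,y0]+.5)*6.6).astype(int); cv2.circle(im,tuple(map(int,q)),2,(0,255,0),-1)
    o.append(im)
cv2.imwrite("pics/p4.png",np.hstack(o))
```

```text
10.55 [ 0.4263 -0.08    0.17  ] [ 0.3556 -0.707   0.3772] 0.042288678004248584
```

View pics/p4.png

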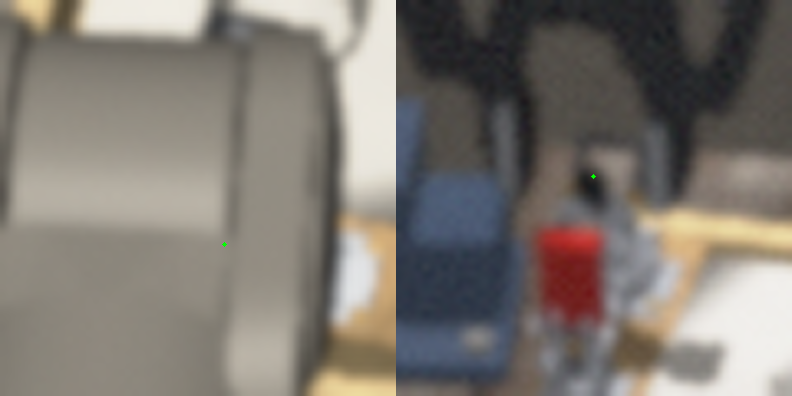

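Emit:
play_rows(
  commands=[
    [[0,0,0],[0,0,0],25],
    [[0,0,0],[0,0,0],18],
    [[0,0,0],[0,0,0],10],
    [[0,0,0],[0,0,0],5],
    [[0,0,0],[0,0,0],5],
  ],
  force=25,
)

```text
t: 11.05
position: [0.4264, -0.0799, 0.1697]
ee_rot: [[0.187, 0.982, 0.002], [0.982, -0.187, -0.0], [0.0, 0.002, -1.0]]
ft_force: [2.0, -0.2, 1.8]
finger_gap: 0.0102
grip_force: 24.4
```

```bash
cat > kin.py <<'E'
import numpy as np
from scipy.optimize import fsolve
def pin(th): return np.array([-30-15.8*np.cos(th)-2.2*np.sin(th),123+15.8*np.sin(th)-2.2*np.cos(th)])
def lk(th,al,y,z): return pin(th)+y*np.array([np.cos(al),np.sin(al)])+z*np.array([-np.sin(al),np.cos(al)])
def knob(th,al): return lk(th,al,46,18)
def bar(th,al,L): return lk(th,al,L,0)
def ik(fun,target,g=(1.9,0.)): return fsolve(lambda s:fun(*s)-np.array(target),g)
E
python3 - <<'E'
from kin import *
np.set_printoptions(precision=3,suppress=True)
k0=knob(1.595,.4645); print("k0",k0)
for L in (69,71,73):
  print("L",L,"bar now",bar(1.595,.4645,L))
  for b in [(40,160),(46,145),(46.5,136),(46.5,128),(43.7,128),(43.7,121),(38,121)]:
    s=ik(lambda a,c:bar(a,c,L),b); print(b,"th,al",s,"dk",knob(*s)-k0)
E
```

```text
k0 [  1.246 175.548]
L 69 bar now [ 29.872 169.759]
(40, 160) th,al [1.995 0.32 ] dk [11.261 -5.693]
(46, 145) th,al [2.195 0.115] dk [ 19.846 -15.298]
(46.5, 136) th,al [ 2.199 -0.016] dk [ 22.538 -21.192]
(46.5, 128) th,al [ 2.239 -0.127] dk [ 24.728 -26.772]
(43.7, 128) th,al [ 2.056 -0.145] dk [ 22.306 -26.405]
(43.7, 121) th,al [ 2.142 -0.241] dk [ 24.419 -31.576]
(38, 121) th,al [ 1.795 -0.262] dk [ 19.209 -31.199]
L 71 bar now [ 31.66  170.655]
(40, 160) th,al [1.85  0.303] dk [ 9.519 -5.837]
(46, 145) th,al [2.051 0.098] dk [ 18.108 -15.089]
(46.5, 136) th,al [ 2.063 -0.028] dk [ 20.762 -20.864]
(46.5, 128) th,al [ 2.106 -0.137] dk [ 22.952 -26.298]
(43.7, 128) th,al [ 1.93  -0.149] dk [ 20.411 -26.028]
(43.7, 121) th,al [ 2.016 -0.245] dk [ 22.562 -31.026]
(38, 121) th,al [ 1.665 -0.255] dk [ 17.113 -30.816]
L 73 bar now [ 33.448 171.551]
(40, 160) th,al [1.715 0.292] dk [ 7.711 -6.098]
(46, 145) th,al [1.916 0.088] dk [ 16.283 -14.98 ]
(46.5, 136) th,al [ 1.933 -0.035] dk [ 18.901 -20.615]
(46.5, 128) th,al [ 1.978 -0.143] dk [ 21.088 -25.893]
(43.7, 128) th,al [ 1.804 -0.15 ] dk [ 18.439 -25.725]
(43.7, 121) th,al [ 1.89  -0.245] dk [ 20.621 -30.542]
(38, 121) th,al [ 1.531 -0.245] dk [ 14.925 -30.539]
```

Emit:
play_rows(
  commands=[
    [[0.11,0,0.06],[0,0,0],5],
    [[0.22,0,0.11],[0,0,0],5],
    [[0.22,0,0.11],[0,0,0],5],
    [[0.22,0,0.11],[0,0,0],5],
    [[0.22,0,0.11],[0,0,0],5],
    [[0.11,0,0.07],[0,0,0],5],
  ],
)

```text
t: 11.65
position: [0.4279, -0.0703, 0.1633]
ee_rot: [[0.187, 0.982, 0.001], [0.982, -0.187, -0.002], [-0.002, 0.001, -1.0]]
ft_force: [3.2, -5.6, -2.3]
finger_gap: 0.0104
grip_force: 24.3
```

Emit:
play_rows(
  commands=[
    [[0.2,0,0.24],[0,0,0],5],
    [[0.2,0,0.24],[0,0,0],5],
    [[0.2,0,0.24],[0,0,0],5],
    [[0.2,0,0.24],[0,0,0],5],
    [[0.1,0,0.19],[0,0,0],5],
    [[0.1,0,0.19],[0,0,0],5],
  ],
)

```text
t: 12.25
position: [0.4303, -0.0581, 0.1505]
ee_rot: [[0.186, 0.983, 0.001], [0.983, -0.186, 0.001], [0.001, 0.001, -1.0]]
ft_force: [3.6, 1.3, 4.4]
finger_gap: 0.0103
grip_force: 25.0
```

Emit:
play_rows(
  commands=[
    [[0.02,0,0.1],[0,0,0],5],
    [[0.01,0,0.1],[0,0,0],5],
    [[0.01,0,0.1],[0,0,0],5],
  ],
)

```text
t: 12.55
position: [0.4305, -0.0571, 0.1476]
ee_rot: [[0.186, 0.983, 0.002], [0.983, -0.186, 0.002], [0.002, 0.001, -1.0]]
ft_force: [3.6, 5.4, 5.5]
finger_gap: 0.0104
grip_force: 25.1
```

Emit:
play_rows(
  commands=[
    [[0.01,0,0.1],[0,0,0],5],
    [[0.01,0,0.1],[0,0,0],5],
  ],
)

```text
t: 12.75
position: [0.4306, -0.0568, 0.1456]
ee_rot: [[0.186, 0.983, 0.002], [0.983, -0.186, 0.002], [0.003, 0.001, -1.0]]
ft_force: [4.0, 4.4, 4.5]
finger_gap: 0.0102
grip_force: 25.1
```

Emit:
play_rows(
  commands=[
    [[0.01,0,0.1],[0,0,0],5],
  ],
)

```text
t: 12.85
position: [0.4306, -0.0566, 0.1446]
ee_rot: [[0.186, 0.983, 0.002], [0.983, -0.186, 0.002], [0.003, 0.001, -1.0]]
ft_force: [3.0, 3.9, 4.3]
finger_gap: 0.0104
grip_force: 25.1
```

Emit:
play_rows(
  commands=[
    [[0.01,0,0.1],[0,0,0],5],
  ],
)

```text
t: 12.95
position: [0.4306, -0.0568, 0.1436]
ee_rot: [[0.186, 0.983, 0.002], [0.983, -0.186, 0.002], [0.002, 0.001, -1.0]]
ft_force: [4.1, 4.5, 4.5]
finger_gap: 0.0104
grip_force: 25.1
```

Emit:
play_rows(
  commands=[
    [[0.01,0,0.1],[0,0,0],5],
  ],
)

```text
t: 13.05
position: [0.4306, -0.0567, 0.1425]
ee_rot: [[0.186, 0.983, 0.002], [0.983, -0.186, 0.002], [0.002, 0.001, -1.0]]
ft_force: [3.8, 4.8, 4.4]
finger_gap: 0.0102
grip_force: 25.2
```

Emit:
play_rows(
  commands=[
    [[0.01,0,0.1],[0,0,0],5],
  ],
)

```text
t: 13.15
position: [0.4305, -0.0568, 0.1415]
ee_rot: [[0.186, 0.983, 0.002], [0.983, -0.186, 0.002], [0.002, 0.001, -1.0]]
ft_force: [5.0, 2.3, 3.7]
finger_gap: 0.0102
grip_force: 25.1
```

Emit:
play_rows(
  commands=[
    [[0.01,0,0.1],[0,0,0],5],
  ],
)

```text
t: 13.25
position: [0.4306, -0.0568, 0.1405]
ee_rot: [[0.186, 0.983, 0.002], [0.983, -0.186, 0.002], [0.002, 0.001, -1.0]]
ft_force: [5.4, 3.6, 4.4]
finger_gap: 0.0105
grip_force: 25.1
```

Emit:
play_rows(
  commands=[
    [[0.01,0,0.1],[0,0,0],5],
  ],
)

```text
t: 13.35
position: [0.4305, -0.0568, 0.1394]
ee_rot: [[0.186, 0.983, 0.001], [0.983, -0.186, 0.002], [0.002, 0.001, -1.0]]
ft_force: [3.5, 2.4, 4.7]
finger_gap: 0.0102
grip_force: 25.1
```

Emit:
play_rows(
  commands=[
    [[0.01,0,0.1],[0,0,0],5],
  ],
)

```text
t: 13.45
position: [0.4305, -0.0569, 0.1384]
ee_rot: [[0.186, 0.983, 0.002], [0.983, -0.186, 0.001], [0.001, 0.001, -1.0]]
ft_force: [4.0, 3.6, 3.4]
finger_gap: 0.01
grip_force: 25.1
```

Emit:
play_rows(
  commands=[
    [[0,0,0.1],[0,0,0],5],
  ],
)

```text
t: 13.55
position: [0.4306, -0.0568, 0.1374]
ee_rot: [[0.186, 0.983, 0.002], [0.983, -0.186, 0.001], [0.002, 0.001, -1.0]]
ft_force: [5.6, 3.8, 4.5]
finger_gap: 0.0104
grip_force: 25.1
```

Emit:
play_rows(
  commands=[
    [[0,0,0.1],[0,0,0],5],
  ],
)

```text
t: 13.65
position: [0.4305, -0.057, 0.1364]
ee_rot: [[0.186, 0.983, 0.001], [0.983, -0.186, 0.001], [0.001, 0.001, -1.0]]
ft_force: [4.3, 3.0, 3.8]
finger_gap: 0.0104
grip_force: 25.1
```

Emit:
play_rows(
  commands=[
    [[0,0,0.1],[0,0,0],5],
  ],
)

```text
t: 13.75
position: [0.4305, -0.0569, 0.1354]
ee_rot: [[0.186, 0.983, 0.001], [0.983, -0.186, 0.001], [0.002, 0.001, -1.0]]
ft_force: [4.4, 3.6, 3.2]
finger_gap: 0.0104
grip_force: 25.1
```

Emit:
play_rows(
  commands=[
    [[0,0,0.1],[0,0,0],5],
  ],
)

```text
t: 13.85
position: [0.4306, -0.0568, 0.1346]
ee_rot: [[0.186, 0.983, 0.002], [0.983, -0.186, 0.001], [0.002, 0.001, -1.0]]
ft_force: [2.9, 4.2, 9.0]
finger_gap: 0.0105
grip_force: 25.4
```

Emit:
play_rows(
  commands=[
    [[0,0,0.1],[0,0,0],5],
  ],
)

```text
t: 13.95
position: [0.4306, -0.0571, 0.1339]
ee_rot: [[0.186, 0.983, 0.001], [0.983, -0.186, 0.001], [0.001, 0.001, -1.0]]
ft_force: [2.4, 2.8, 12.0]
finger_gap: 0.0106
grip_force: 25.6
```

Run:
```python
from kin import *
np.set_printoptions(precision=2,suppress=True)
# vary initial knob estimate
for y0,z0 in ((1.2,175.5),(1.8,178.5),(1.8,181),(-.5,178.5)):
  for dz in (-28.2,-34.3,-36.3):
    s=ik(knob,(y0+23.6,z0+dz)); print((y0,z0),dz,"th,al",s,[bar(*s,L) for L in (69,71,73)])
```

```text
(1.2, 175.5) -28.2 th,al [ 2.12 -0.18] [array([ 44.29, 125.55]), array([ 46.26, 125.2 ]), array([ 48.23, 124.85])]
(1.2, 175.5) -34.3 th,al [ 2.06 -0.31] [array([ 41.27, 117.08]), array([ 43.18, 116.48]), array([ 45.08, 115.87])]
(1.2, 175.5) -36.3 th,al [ 2.06 -0.35] [array([ 40.26, 114.42]), array([ 42.14, 113.74]), array([ 44.02, 113.06])]
(1.8, 178.5) -28.2 th,al [ 2.22 -0.1 ] [array([ 46.53, 130.14]), array([ 48.52, 129.94]), array([ 50.51, 129.75])]
(1.8, 178.5) -34.3 th,al [ 2.13 -0.24] [array([ 43.49, 121.27]), array([ 45.43, 120.8 ]), array([ 47.38, 120.32])]
(1.8, 178.5) -36.3 th,al [ 2.11 -0.28] [array([ 42.49, 118.52]), array([ 44.41, 117.96]), array([ 46.33, 117.4 ])]
(1.8, 181) -28.2 th,al [ 2.3  -0.03] [array([ 47.82, 134.08]), array([ 49.81, 134.01]), array([ 51.81, 133.95])]
(1.8, 181) -34.3 th,al [ 2.16 -0.18] [array([ 44.73, 124.81]), array([ 46.7 , 124.44]), array([ 48.67, 124.08])]
(1.8, 181) -36.3 th,al [ 2.13 -0.23] [array([ 43.74, 121.97]), array([ 45.69, 121.52]), array([ 47.64, 121.07])]
(-0.5, 178.5) -28.2 th,al [ 2.04 -0.12] [array([ 43.72, 129.62]), array([ 45.71, 129.38]), array([ 47.69, 129.13])]
(-0.5, 178.5) -34.3 th,al [ 1.97 -0.26] [array([ 40.79, 120.96]), array([ 42.73, 120.46]), array([ 44.66, 119.95])]
(-0.5, 178.5) -36.3 th,al [ 1.95 -0.3 ] [array([ 39.81, 118.25]), array([ 41.72, 117.66]), array([ 43.63, 117.07])]
```

Emit:
play_rows(
  commands=[
    [[-0.1,0,-0.04],[0,0,0],5],
    [[-0.1,0,0],[0,0,0],5],
  ],
)

```text
t: 14.15
position: [0.4305, -0.0574, 0.1344]
ee_rot: [[0.186, 0.983, 0.002], [0.983, -0.186, 0.003], [0.003, 0.001, -1.0]]
ft_force: [4.2, 7.6, 8.3]
finger_gap: 0.0103
grip_force: 25.5
```

Emit:
play_rows(
  commands=[
    [[-0.1,0,0],[0,0,0],5],
  ],
)

```text
t: 14.25
position: [0.4305, -0.058, 0.1344]
ee_rot: [[0.186, 0.983, 0.002], [0.983, -0.186, 0.004], [0.004, 0.001, -1.0]]
ft_force: [4.0, 7.9, 8.1]
finger_gap: 0.0105
grip_force: 25.5
```

Emit:
play_rows(
  commands=[
    [[-0.1,0,0],[0,0,0],5],
  ],
)

```text
t: 14.35
position: [0.4303, -0.0589, 0.1345]
ee_rot: [[0.185, 0.983, 0.002], [0.983, -0.185, 0.004], [0.004, 0.002, -1.0]]
ft_force: [2.9, 7.2, 8.8]
finger_gap: 0.0104
grip_force: 25.5
```

Emit:
play_rows(
  commands=[
    [[-0.1,0,0],[0,0,0],5],
  ],
)

```text
t: 14.45
position: [0.4301, -0.0601, 0.1345]
ee_rot: [[0.185, 0.983, 0.002], [0.983, -0.185, 0.003], [0.004, 0.002, -1.0]]
ft_force: [2.3, 7.3, 9.7]
finger_gap: 0.0102
grip_force: 25.5
```

Emit:
play_rows(
  commands=[
    [[-0.1,0,0],[0,0,0],5],
  ],
)

```text
t: 14.55
position: [0.43, -0.061, 0.1345]
ee_rot: [[0.185, 0.983, 0.002], [0.983, -0.185, 0.003], [0.004, 0.002, -1.0]]
ft_force: [2.0, 8.3, 9.7]
finger_gap: 0.0103
grip_force: 25.5
```

Emit:
play_rows(
  commands=[
    [[-0.1,0,0],[0,0,0],5],
  ],
)

```text
t: 14.65
position: [0.4299, -0.0614, 0.1346]
ee_rot: [[0.185, 0.983, 0.002], [0.983, -0.185, 0.004], [0.005, 0.002, -1.0]]
ft_force: [2.6, 9.3, 9.0]
finger_gap: 0.0106
grip_force: 25.5
```

Emit:
play_rows(
  commands=[
    [[-0.1,0,0],[0,0,0],5],
  ],
)

```text
t: 14.75
position: [0.4299, -0.0618, 0.1346]
ee_rot: [[0.185, 0.983, 0.003], [0.983, -0.185, 0.005], [0.006, 0.002, -1.0]]
ft_force: [3.4, 11.3, 9.0]
finger_gap: 0.0104
grip_force: 25.5
```

Emit:
play_rows(
  commands=[
    [[-0.1,0,0],[0,0,0],5],
  ],
)

```text
t: 14.85
position: [0.4298, -0.0621, 0.1347]
ee_rot: [[0.185, 0.983, 0.003], [0.983, -0.185, 0.006], [0.006, 0.002, -1.0]]
ft_force: [3.1, 12.3, 9.8]
finger_gap: 0.0103
grip_force: 25.5
```

Emit:
play_rows(
  commands=[
    [[0,0,-0.1],[0,0,0],5],
    [[0.1,0,0],[0,0,0],15],
    [[0,0,0],[0,0,0],30],
    [[0,0,0],[0,0,0],50],
    [[0,0,0],[0,0,0],50],
    [[0,0,-1],[0,0,0],50],
    [[0,0,-2],[0,0,0],50],
    [[0,0,-3],[0,0,0],50],
    [[0,0,-3],[0,0,0],0],
    [[1,0,-1],[0,0,0],0],
    [[3,0,0],[0,0,0],0],
    [[4,0,0],[0,0,0],0],
    [[4,0,0],[0,0,0],0],
    [[4,0,0],[0,0,0],0],
    [[0,0,0],[0,0,0],0],
  ],
)

```text
t: 16.35
position: [0.4578, 0.0981, 0.235]
ee_rot: [[0.177, 0.984, 0.0], [0.984, -0.177, 0.004], [0.004, -0.0, -1.0]]
ft_force: [-0.5, 1.1, -0.1]
finger_gap: 0.0001
grip_force: 0.0
```

Run:
```python
from m import *
np.set_printoptions(precision=4,suppress=True)
C=cams(); v=np.load("pose2.npy")[:3]
s=env.sense();print(s["t"],s["position"],"mould",Rz(-v[2])@(s["position"]-np.array([v[0],v[1],0])),s["ft_force"],s["finger_gap"])
o=[]
for n,(x0,y0,w,h,f) in (("top",(205,230,70,60,5.7)),("side",(195,140,60,60,6.6))):
    im=cv2.cvtColor(C[n]["image"],cv2.COLOR_RGB2BGR)[y0:y0+h,x0:x0+w]
    im=cv2.resize(im,None,fx=f,fy=f,interpolation=cv2.INTER_CUBIC)
    for p in (M(v,(-.075,.038,.121)),lev(v,1.8,.052,0),lev(v,1.5,.052,0),M(v,(-.075,.0199,.146))):
        q=((proj(C[n],p)-[x0,y0]+.5)*f).astype(int); cv2.circle(im,tuple(map(int,q)),2,(0,255,0),-1)
    o.append(cv2.copyMakeBorder(im,0,400-im.shape[0],0,0,cv2.BORDER_CONSTANT))
cv2.imwrite("pics/p5.png",np.hstack(o))
```

```text
16.45 [0.4575 0.0923 0.2342] mould [-0.0743  0.1768  0.2342] [-0.8051 -0.8948  0.1079] -0.00015310017603463778
```

View pics/p5.png

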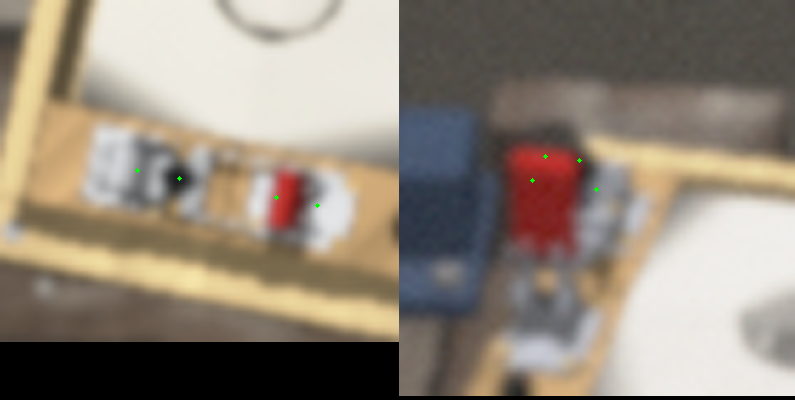

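Emit:
play_rows(
  commands=[
    [[-3,0,0],[0,0,0],0],
    [[-4,0,0],[0,0,0],0],
    [[-4,0,0],[0,0,0],0],
    [[-4,0,0],[0,0,0],0],
    [[-2.5,0,0],[0,0,0],0],
    [[0,0,1.5],[0,0,0],0],
    [[0,0,2.5],[0,0,0],0],
    [[0,0,2],[0,0,0],0],
    [[0,0,1.2],[0,0,0],0],
    [[0,0,0],[0,0,0],0],
  ],
)

```text
t: 17.45
position: [0.4236, -0.0813, 0.1611]
ee_rot: [[0.188, 0.982, -0.004], [0.982, -0.188, 0.001], [-0.0, -0.004, -1.0]]
ft_force: [-0.6, 0.8, -0.4]
finger_gap: -0.0003
grip_force: 0.0
```

```bash
cat > w.py <<'E'
from m import *
v=np.load("pose2.npy")[:3]; s=env.sense(); np.set_printoptions(precision=2,suppress=True)
R=Rz(-v[2]); print(s["t"],"mould mm",1000*(R@(s["position"]-np.array([v[0],v[1],0]))),"f",R@s["ft_force"])
E
python3 w.py
```

```text
17.45 mould mm [-76.34  -0.03 161.08] f [-0.71  0.68 -0.41]
```

Emit:
play_rows(
  commands=[
    [[-0.2,0,0],[0,0,0],0],
    [[-0.2,0,0],[0,0,0],0],
    [[-0.2,0,0],[0,0,0],0],
    [[-0.2,0,0],[0,0,0],0],
    [[-0.2,0,0],[0,0,0],0],
  ],
)

```text
t: 17.95
position: [0.4245, -0.0895, 0.1634]
ee_rot: [[0.186, 0.983, 0.002], [0.983, -0.186, 0.001], [0.001, 0.002, -1.0]]
ft_force: [0.9, 3.9, 2.7]
finger_gap: -0.0003
grip_force: 2.0
```

Emit:
play_rows(
  commands=[
    [[-0.2,0,0],[0,0,0],0],
    [[-0.2,0,0],[0,0,0],0],
    [[-0.2,0,0],[0,0,0],0],
    [[-0.2,0,0],[0,0,0],0],
  ],
)

```text
t: 18.35
position: [0.4232, -0.0972, 0.1632]
ee_rot: [[0.186, 0.983, 0.002], [0.983, -0.186, 0.001], [0.002, 0.002, -1.0]]
ft_force: [0.9, 5.6, 5.0]
finger_gap: 0.0
grip_force: 3.2
```

Emit:
play_rows(
  commands=[
    [[-0.2,0,0],[0,0,0],0],
    [[-0.2,0,0],[0,0,0],0],
    [[-0.2,0,0],[0,0,0],0],
  ],
)

```text
t: 18.65
position: [0.4222, -0.1025, 0.1632]
ee_rot: [[0.186, 0.983, 0.002], [0.983, -0.186, 0.002], [0.002, 0.002, -1.0]]
ft_force: [0.8, 7.5, 4.4]
finger_gap: -0.0001
grip_force: 3.8
```

```bash
python3 w.py
```

```text
18.65 mould mm [-73.93 -21.14 163.21] f [-0.55  7.57  4.43]
```

Emit:
play_rows(
  commands=[
    [[-0.2,0,0],[0,0,0],0],
    [[-0.2,0,0],[0,0,0],0],
    [[-0.2,0,0],[0,0,0],0],
    [[-0.2,0,0],[0,0,0],0],
    [[-0.2,0,0.02],[0,0,0],0],
  ],
)

```text
t: 19.15
position: [0.4204, -0.1109, 0.1622]
ee_rot: [[0.185, 0.983, 0.002], [0.983, -0.185, 0.004], [0.005, 0.002, -1.0]]
ft_force: [4.6, 10.2, -2.3]
finger_gap: -0.0002
grip_force: 5.3
```

```bash
python3 w.py
```

```text
19.15 mould mm [-74.13 -29.71 162.17] f [ 2.69 10.9  -2.27]
```

Emit:
play_rows(
  commands=[
    [[-0.2,0,0.05],[0,0,0],0],
    [[-0.2,0,0.06],[0,0,0],0],
    [[-0.2,0,0.07],[0,0,0],0],
  ],
)

```text
t: 19.45
position: [0.4195, -0.1159, 0.1605]
ee_rot: [[0.185, 0.983, 0.002], [0.983, -0.185, 0.006], [0.006, 0.001, -1.0]]
ft_force: [3.4, 12.8, 0.6]
finger_gap: 0.0002
grip_force: 5.6
```

Emit:
play_rows(
  commands=[
    [[-0.2,0,0.07],[0,0,0],0],
    [[-0.2,0,0.08],[0,0,0],0],
    [[-0.2,0,0.1],[0,0,0],0],
  ],
)

```text
t: 19.75
position: [0.4185, -0.1211, 0.1579]
ee_rot: [[0.184, 0.983, 0.003], [0.983, -0.184, 0.006], [0.007, 0.001, -1.0]]
ft_force: [3.9, 12.7, 0.4]
finger_gap: -0.0001
grip_force: 5.7
```

```bash
python3 w.py
```

```text
19.75 mould mm [-74.18 -40.11 157.94] f [ 1.51 13.19  0.39]
```

Emit:
play_rows(
  commands=[
    [[-0.2,0,0.1],[0,0,0],0],
    [[-0.2,0,0.1],[0,0,0],0],
    [[-0.2,0,0.12],[0,0,0],0],
  ],
)

```text
t: 20.05
position: [0.4173, -0.1269, 0.1548]
ee_rot: [[0.184, 0.983, 0.002], [0.983, -0.184, 0.006], [0.007, 0.001, -1.0]]
ft_force: [3.9, 13.1, 1.8]
finger_gap: 0.0
grip_force: 5.4
```

Emit:
play_rows(
  commands=[
    [[-0.2,0,0.15],[0,0,0],0],
    [[-0.15,0,0.15],[0,0,0],0],
    [[-0.15,0,0.15],[0,0,0],0],
  ],
)

```text
t: 20.35
position: [0.4162, -0.1326, 0.1505]
ee_rot: [[0.184, 0.983, 0.002], [0.983, -0.184, 0.005], [0.006, 0.001, -1.0]]
ft_force: [2.5, 11.4, 3.1]
finger_gap: 0.0001
grip_force: 4.7
```

```bash
python3 w.py
```

```text
20.35 mould mm [-74.34 -51.77 150.45] f [ 0.41 11.7   3.07]
```

Emit:
play_rows(
  commands=[
    [[-0.15,0,0.15],[0,0,0],0],
    [[-0.12,0,0.18],[0,0,0],0],
    [[-0.1,0,0.2],[0,0,0],0],
  ],
)

```text
t: 20.65
position: [0.4153, -0.1376, 0.1453]
ee_rot: [[0.185, 0.983, 0.002], [0.983, -0.185, 0.003], [0.003, 0.001, -1.0]]
ft_force: [2.2, 8.9, 3.9]
finger_gap: 0.0
grip_force: 3.5
```

Emit:
play_rows(
  commands=[
    [[-0.1,0,0.2],[0,0,0],0],
    [[-0.1,0,0.2],[0,0,0],0],
    [[-0.08,0,0.2],[0,0,0],0],
  ],
)

```text
t: 20.95
position: [0.4143, -0.1422, 0.1392]
ee_rot: [[0.186, 0.983, 0.001], [0.983, -0.186, 0.001], [0.001, 0.001, -1.0]]
ft_force: [1.9, 4.0, 3.1]
finger_gap: 0.0001
grip_force: 2.0
```

```bash
python3 w.py
```

```text
20.95 mould mm [-74.57 -61.61 139.21] f [1.11 4.23 3.1 ]
```

Emit:
play_rows(
  commands=[
    [[-0.05,0,0.2],[0,0,0],0],
    [[-0.05,0,0.2],[0,0,0],0],
    [[-0.05,0,0.2],[0,0,0],0],
  ],
)

```text
t: 21.25
position: [0.4131, -0.1453, 0.1328]
ee_rot: [[0.187, 0.982, -0.0], [0.982, -0.187, -0.001], [-0.001, -0.0, -1.0]]
ft_force: [1.0, -0.0, 0.5]
finger_gap: -0.0001
grip_force: 0.6
```

Emit:
play_rows(
  commands=[
    [[0,0,0.2],[0,0,0],0],
    [[0,0,0.2],[0,0,0],0],
  ],
)

```text
t: 21.45
position: [0.4125, -0.1453, 0.1285]
ee_rot: [[0.187, 0.982, -0.002], [0.982, -0.187, -0.001], [-0.001, -0.001, -1.0]]
ft_force: [0.2, -0.3, 0.7]
finger_gap: 0.0
grip_force: 0.0
```

Emit:
play_rows(
  commands=[
    [[0,0,0.1],[0,0,0],0],
    [[0,0,0.1],[0,0,0],0],
  ],
)

```text
t: 21.65
position: [0.4129, -0.1447, 0.1268]
ee_rot: [[0.187, 0.982, -0.001], [0.982, -0.187, -0.0], [-0.0, -0.001, -1.0]]
ft_force: [-0.2, -0.1, -0.6]
finger_gap: 0.0001
grip_force: 0.0
```

```bash
python3 w.py
```

```text
21.65 mould mm [-75.43 -64.31 126.76] f [-0.14 -0.11 -0.6 ]
```

Emit:
play_rows(
  commands=[
    [[0,0,0.1],[0,0,0],0],
    [[0,0,0.1],[0,0,0],0],
  ],
)

```text
t: 21.85
position: [0.4132, -0.1447, 0.1263]
ee_rot: [[0.187, 0.982, -0.001], [0.982, -0.187, -0.001], [-0.001, -0.001, -1.0]]
ft_force: [-6.1, 1.6, 19.1]
finger_gap: -0.0001
grip_force: 9.6
```

Emit:
play_rows(
  commands=[
    [[0,0,0.1],[0,0,0],0],
    [[0,0,0],[0,0,0],0],
  ],
)

```text
t: 22.05
position: [0.4132, -0.1447, 0.1263]
ee_rot: [[0.187, 0.982, -0.002], [0.982, -0.187, -0.001], [-0.002, -0.001, -1.0]]
ft_force: [-7.0, 2.3, 20.1]
finger_gap: 0.0001
grip_force: 10.4
```

Emit:
play_rows(
  commands=[
    [[0,0,-0.3],[0,0,0],0],
    [[0,0,-1],[0,0,0],0],
    [[0,0,-3],[0,0,0],0],
    [[0,0,-4],[0,0,0],0],
    [[0,0,-4],[0,0,0],0],
    [[3,0,0],[0,0,0],0],
    [[4.5,0,0],[0,0,0],0],
    [[4.5,0,0],[0,0,0],0],
    [[4.5,0,0],[0,0,0],0],
    [[4.5,0,0],[0,0,0],0],
    [[4,0,0],[0,0,0],0],
    [[0,0,0],[0,0,0],0],
  ],
)

```text
t: 23.25
position: [0.4601, 0.1078, 0.248]
ee_rot: [[0.177, 0.984, 0.002], [0.984, -0.177, 0.004], [0.004, 0.001, -1.0]]
ft_force: [0.0, 0.3, 0.5]
finger_gap: 0.0004
grip_force: 0.0
```

Run:
```python
from m import *
C=cams()
o=[]
for n,(x0,y0,w,h,f) in (("top",(190,160,130,140,3)),("side",(185,130,135,140,3))):
    im=cv2.cvtColor(C[n]["image"],cv2.COLOR_RGB2BGR)[y0:y0+h,x0:x0+w]
    o.append(cv2.resize(im,None,fx=f,fy=f,interpolation=cv2.INTER_CUBIC))
cv2.imwrite("pics/p6.png",np.hstack(o))
s=env.sense();print(s["t"],s["ft_force"])
```

```text
23.35 [-0.92278223 -0.57197043  0.00845949]
```

View pics/p6.png

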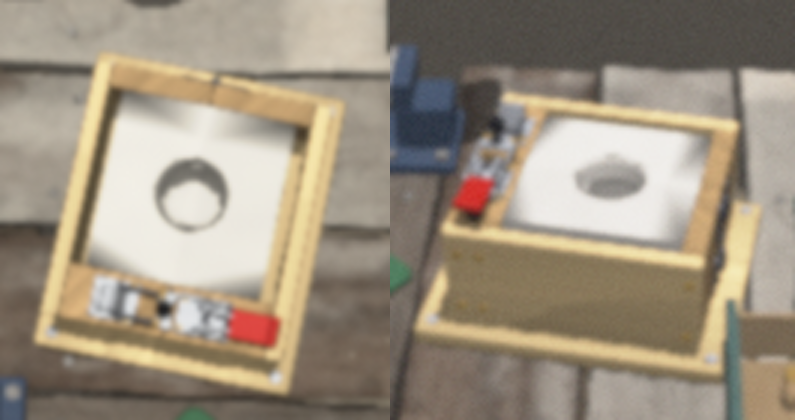

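The mould is shut with no gap. The red lever lies flat at top-view pixel (255,328), the link is drawn low with its knob at (163,308), and the hook is in the keeper at (115,298).

```bash
python3 -c "
from bench import env
print(env.finish_job())"
```

```text
the job is handed in; nothing more can be done
None
```

The mould is shut, the hook is drawn snug behind the keeper and the red lever lies home on its rest. I handed the job in at about 23 s with the arm clear; no verdict was shown.

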